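# Find the full sample canister by feel and log it

### The job

One of the three look-alike canisters in the grey tray still has its glass sample inside: lift them to feel which is the heavy one, set it gently upright on the middle of the scale's steel platform and let go, then press the green button fully to log it. Only the full canister may be left on the scale or logged; stand any canister you tried back upright where it was in the tray, and do not knock over or shift anything else.

Things in the scene. Friction and masses are not known exactly. Their poses are not given: they have to be found in the camera images.
- canister_1: one of three look-alike canisters: brown square body 62 x 62 mm, 97 mm high, neck 42 mm across, round yellow lid 54 mm across from 109 to 138 mm above the underside (grip it from above). Any one of the three holds a glass jar and weighs 0.48 to 0.64 kg; the other two hold only foam, 0.21 to 0.25 kg. Origin: centre of its underside, z up
- canister_2: one of three look-alike canisters: brown square body 62 x 62 mm, 97 mm high, neck 42 mm across, round yellow lid 54 mm across from 109 to 138 mm above the underside (grip it from above). Any one of the three holds a glass jar and weighs 0.48 to 0.64 kg; the other two hold only foam, 0.21 to 0.25 kg. Origin: centre of its underside, z up
- canister_3: one of three look-alike canisters: brown square body 62 x 62 mm, 97 mm high, neck 42 mm across, round yellow lid 54 mm across from 109 to 138 mm above the underside (grip it from above). Any one of the three holds a glass jar and weighs 0.48 to 0.64 kg; the other two hold only foam, 0.21 to 0.25 kg. Origin: centre of its underside, z up
- tray: shallow grey tray, 270 x 270 mm, floor 4 mm thick, rim 16 mm high, fixed; the three canisters and the spare lid stand in it about 125 mm apart in a 2 x 2 pattern, any in any place. Origin: centre of its underside
- scale: white dispatch scale, fixed, 300 (x) x 150 (y) x 30 mm high; square steel platform over its -x half, green button near its +x end. Origin: centre of its underside
- platform_top (a point): centre of the upper face of the scale's square steel platform, 116 x 116 mm, 50 mm above the table when unloaded
- platform (a joint): how far the sprung platform has sunk, m: 0 unloaded, 0.008 fully down. It stays up under an empty canister and sinks fully under the full one
- log_button_top (a point): centre of the top of the round green push button, 36 mm across, on the scale, 175 mm from the middle of the platform
- log_button (a joint): how far the button is pressed, m: 0 up, 0.006 fully down (about 5 N); it springs back
- water_bottle: clear water bottle with blue cap, 64 mm across, 210 mm high; bystander. Origin: centre of its underside
- sanitiser: pump bottle of hand sanitiser, 68 mm across, 178 mm high; bystander. Origin: centre of its underside
- spare_lid: loose yellow jug lid lying flat on the floor of the tray, 90 mm across, 22 mm thick; bystander. Origin: centre of its underside
- marker: blue marker pen with black cap, 130 mm long, lying on the table; bystander. Origin: middle of its underside, x along it

How it is judged:
On the way, in this order (a step that is already met when the one before it is completed fails the run):
1. the full canister stands released, upright, on the middle of the platform, which has sunk (value of joint platform above 0.006 m and ((horizontal distance between canister_1 and platform_top below 0.025 m and z of canister_1 in the frame of platform_top between -0.006 and 0.01 m and angle between canister_1's own z axis and vertical below 0.1 rad and contact force between the fingers and canister_1 below 0.1 N) or (horizontal distance between canister_2 and platform_top below 0.025 m and z of canister_2 in the frame of platform_top between -0.006 and 0.01 m and angle between canister_2's own z axis and vertical below 0.1 rad and contact force between the fingers and canister_2 below 0.1 N) or (horizontal distance between canister_3 and platform_top below 0.025 m and z of canister_3 in the frame of platform_top between -0.006 and 0.01 m and angle between canister_3's own z axis and vertical below 0.1 rad and contact force between the fingers and canister_3 below 0.1 N))), for 0.2 s.
2. the green button is pressed while the platform is down (value of joint platform above 0.006 m and value of joint log_button above 0.0045 m), for 0.02 s.
At the end, for the whole second after the job is handed in: One canister stands released and upright (within 0.1 rad), its centre within 25 mm of the platform's centre, and the platform is sunk by more than 6 mm; the other two stand upright within 50 mm of where they started; the button is up again and all canisters are at rest (all of step 1 and value of joint log_button below 0.002 m and ((horizontal distance between canister_1 and platform_top below 0.025 m and z of canister_1 in the frame of platform_top between -0.006 and 0.01 m and angle between canister_1's own z axis and vertical below 0.1 rad and contact force between the fingers and canister_1 below 0.1 N) or (distance of canister_1 from where it was at the start of the episode below 0.05 m and angle between canister_1's own z axis and vertical below 0.1 rad)) and ((horizontal distance between canister_2 and platform_top below 0.025 m and z of canister_2 in the frame of platform_top between -0.006 and 0.01 m and angle between canister_2's own z axis and vertical below 0.1 rad and contact force between the fingers and canister_2 below 0.1 N) or (distance of canister_2 from where it was at the start of the episode below 0.05 m and angle between canister_2's own z axis and vertical below 0.1 rad)) and ((horizontal distance between canister_3 and platform_top below 0.025 m and z of canister_3 in the frame of platform_top between -0.006 and 0.01 m and angle between canister_3's own z axis and vertical below 0.1 rad and contact force between the fingers and canister_3 below 0.1 N) or (distance of canister_3 from where it was at the start of the episode below 0.05 m and angle between canister_3's own z axis and vertical below 0.1 rad)) and linear speed of each of canister_1, canister_2, canister_3 below 0.02 m/s); the robot touches nothing.
It fails at once if the button is pressed while the platform is not weighed down (value of joint log_button above 0.0045 m and value of joint platform below 0.004 m).
It fails at once if an empty canister is left on the platform (hand withdrawn) ((horizontal distance between canister_1 and platform_top below 0.05 m and z of canister_1 in the frame of platform_top below 0.02 m and distance between the grasp point and canister_1 above 0.2 m and value of joint platform below 0.004 m) or (horizontal distance between canister_2 and platform_top below 0.05 m and z of canister_2 in the frame of platform_top below 0.02 m and distance between the grasp point and canister_2 above 0.2 m and value of joint platform below 0.004 m) or (horizontal distance between canister_3 and platform_top below 0.05 m and z of canister_3 in the frame of platform_top below 0.02 m and distance between the grasp point and canister_3 above 0.2 m and value of joint platform below 0.004 m)).
It fails at once if a canister is tipped by more than 0.5 rad (angle between any of canister_1, canister_2, canister_3's own z axis and vertical above 0.5 rad).
It fails at once if a canister is dropped onto the platform (falls free at more than 0.5 m/s, over about 13 mm) ((horizontal distance between canister_1 and platform_top below 0.06 m and contact force between the fingers and canister_1 below 0.1 N and linear speed of canister_1 above 0.5 m/s) or (horizontal distance between canister_2 and platform_top below 0.06 m and contact force between the fingers and canister_2 below 0.1 N and linear speed of canister_2 above 0.5 m/s) or (horizontal distance between canister_3 and platform_top below 0.06 m and contact force between the fingers and canister_3 below 0.1 N and linear speed of canister_3 above 0.5 m/s)).
It fails at once if a bystander is moved by more than 40 mm or tipped (distance of any of water_bottle, sanitiser, spare_lid, marker from where it was at the start of the episode above 0.04 m or angle between any of water_bottle, sanitiser, spare_lid, marker's own z axis and vertical above 0.4 rad).
It also fails if it takes over 69 s, if anything falls off the work surface, if the arm or the gripper's body presses on something with over 40 N, if the wrist force passes 120 N, or if a joint passes its speed limit or range.

### The arm

A 7-joint arm with a two-finger parallel gripper is mounted at the origin on the work surface. World frame = base frame: x ahead of the robot, y to its left, z up, the work surface at z = 0. Lengths are in m, angles in rad, forces in N, time in s.
With the tool pointing down it reaches from about 0.425 to 0.925 m from the base axis. Payload 6.8 kg.
Tool frame: the origin (TCP) lies between the finger pads; the fingertips stand r.tips_ahead ahead of it and the grasp point (between the pads) lies 5 mm behind it (r.tips_ahead is the distance from the TCP to the fingertips, in m); z points along the fingers, y is the line along which they close (so a half turn about z gives the same grasp; the last joint's range is limited). The gripper opens to 85 mm and grips with 20 to 120 N. Pads are 22 mm wide; open, the fingers measure 114 mm over their backs; the gripper's body (76 mm by 85 mm) begins 54 mm behind the grasp point. The pads swing forward as they close: fully open they stand 13 mm farther back than shut.
Start: joints at [1.131, 0.477, 0.022, 1.555, -0.011, 1.109, -0.083], TCP at [0.22, -0.638, 0.245] pointing down, gripper open.
Joint ranges: [-2.96, 2.96], [-0.34, 2.1], [-1.41, 1.46], [0.24, 2.44], [-1.37, 4.51], [0.17, 1.92], [-2.96, 2.96]. Speed limits (rad/s): [2.39, 2.39, 3.14, 3.14, 3.14, 3.14, 3.14].

### API

Orientations are given as a rotation vector (axis times angle).
In Python, from bench import r gives the robot as it stands.
- The arm moves only by the tool move_arm, never from a script. Its argument "rows" is one flat list of numbers, 4 for each row, row after row: the shift along the tool's x, y, z in cm, then the turn about the tool's z in degrees. In form: [tx, ty, tz, twist, tx, ty, tz, twist, ...]. A call has 1 to 10 rows; each row is the pose to reach, as a shift and turn from the pose commanded when the call began, along the tool's axes at that moment; what a row does not reach only later rows make up. A row lasts 1/8 s, in which the tool goes at most 62.5 mm and 10.7 degrees, less where a joint would pass 70% of its speed; a pose out of reach is approached as far as the arm can. A call with a gripper value outside its range is refused whole. "fingers" is the opening, from 0 (shut) to 1 (fully open), set as the call begins (left out, the last holds). The fingers move at their own pace and stop on an object; "newtons" is the grip in N (left out, the last holds). Time passes only in rows, so rows that repeat a pose let the fingers close. It gives the time, the measured TCP pose, the force, the opening and the grip force at its end, in the units of the state.
- r.get_obs(): the state, without advancing time (a new reading comes with each control period).
- r.grab_frame(name): name is "side" or "top" or "wrist"; returns the picture (400x640x3 uint8, blue, green, red); there is no depth.
- r.camera_params(name): a dict with "fx", "fy", "cx", "cy" (pixels), "world_from_camera" (4x4, takes a point from camera to world coordinates). Camera axes: x right, y down, z forward; pixel columns grow to the right and rows downward; lengths in m; the calibration is good to about 2 mm. A picture is of the moment at which its call begins: read the wrist's pose just before it. camera_params takes no time and is no camera call; for the wrist camera it gives the pose at the moment of the call.
- r.hand_in(): hands the job in; it is judged then, once.
The state is a dict: "clock": time; "joints": joint angles; "qvel": joint speeds; "tau": joint torques, N m; "tcp_pos": TCP position; "orientation": TCP orientation; "contact_force": force on the tool from outside, world axes, zero at the start; "moment": the same for the moment, N m; "grip_width": finger opening in m; "gripper_force": force on a finger pad.
Only numpy, scipy, OpenCV 4.12 (cv2) and the standard library are available. Lean on these libraries where they do the work, as an engineer would, in place of code of your own. Each camera call takes 0.05 s, during which the arm holds its last target. There are 200 camera calls.

## Working session

There is one attempt and no reset: what is moved stays moved. The work goes in short steps, Python scripts to look and compute and a tool call to move; the robot and the scene stay as the last step left them, time stands still between calls to the robot, and variables do not carry over. Pictures are saved under pics/ and viewed, at most 10 in all, crops included, and the job is handed in when it is done.

Besides the shell and the picture viewer there is one more tool, called after ">>>" as name(argument=value, ...), one argument or row to a line, values as JSON. move_arm: Moves the arm, as the interface text tells. Its arguments: {"type":"object","properties":{"rows":{"type":"array"},"fingers":{"type":"number"},"newtons":{"type":"number"}},"required":["rows"]}

```bash
mkdir -p pics; python3 - <<'E'
from bench import r
import cv2,numpy as np
np.set_printoptions(precision=4,suppress=True)
o=r.get_obs();print(o,r.tips_ahead)
for n in("top","side"):
    cv2.imwrite(f"pics/{n}0.png",r.grab_frame(n));p=r.camera_params(n);print(n,p)
E
```

```text
{'clock': 0.0, 'joints': array([ 1.1309,  0.4778,  0.0223,  1.5565, -0.0115,  1.1093, -0.0831]), 'qvel': array([ 0.0003,  0.0007,  0.0002, -0.0016,  0.0012, -0.001 ,  0.0003]), 'tau': array([ -0.0003, -59.6444,   1.6076, -28.1198,   0.0123,   0.0093,
         0.    ]), 'tcp_pos': array([ 0.2197, -0.6377,  0.2443]), 'orientation': array([-3.0967, -0.5185,  0.0006]), 'contact_force': array([ 0.5772, -0.5151, -1.1805]), 'moment': array([-0.0063, -0.018 ,  0.0242]), 'gripper_force': 0.0, 'grip_width': 0.0854359119519368} 0.014
top {'fx': 507.5180563797893, 'fy': 507.5180563797893, 'cx': 318.3702464428962, 'cy': 201.0487557472345, 'world_from_camera': array([[-0.0259, -0.985 ,  0.1706,  0.2857],
       [-0.9996,  0.027 ,  0.0039,  0.0731],
       [-0.0085, -0.1704, -0.9853,  1.5041],
       [ 0.    ,  0.    ,  0.    ,  1.    ]])}
side {'fx': 506.9145070253016, 'fy': 506.9145070253016, 'cx': 323.50601259411786, 'cy': 194.71681984755497, 'world_from_camera': array([[-0.9786, -0.1076,  0.1752,  0.2802],
       [-0.2051,  0.5713, -0.7947,  1.2334],
       [-0.0146, -0.8136, -0.5812,  0.9347],
       [ 0.    ,  0.    ,  0.    ,  1.    ]])}
```

View pics/top0.png

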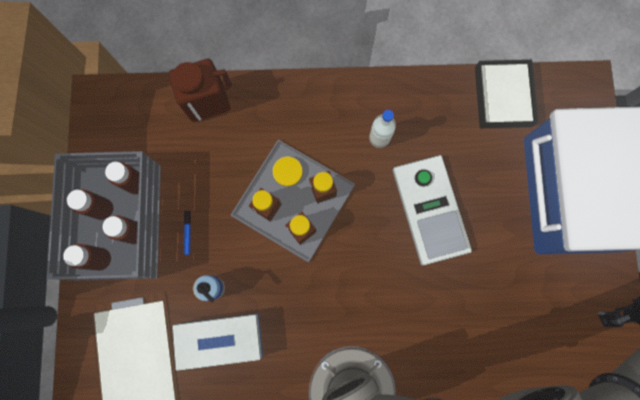

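View pics/side0.png

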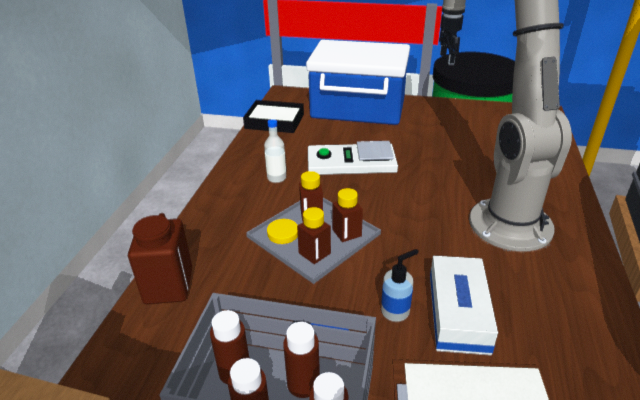

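```bash
cat > h.py <<'E'
import cv2,numpy as np
from bench import r
np.set_printoptions(precision=4,suppress=True)
def ray(n,uv):
    p=r.camera_params(n);T=p["world_from_camera"]
    d=T[:3,:3]@[(uv[0]-p["cx"])/p["fx"],(uv[1]-p["cy"])/p["fy"],1];return T[:3,3],d
def onz(n,uv,z):
    o,d=ray(n,uv);return o+d*(z-o[2])/d[2]
def tri(a,b):
    A=np.zeros((3,3));B=np.zeros(3)
    for o,d in(a,b):
        d=d/np.linalg.norm(d);M=np.eye(3)-np.outer(d,d);A+=M;B+=M@o
    return np.linalg.solve(A,B)
def blobs(im,lo,hi,amin=40):
    m=cv2.inRange(cv2.cvtColor(im,cv2.COLOR_BGR2HSV),lo,hi)
    n,_,s,c=cv2.connectedComponentsWithStats(m)
    return [(c[i].round(1),s[i]) for i in range(1,n) if s[i,4]>=amin]
E
python3 - <<'E'
from h import *
t=cv2.imread("pics/top0.png");s=cv2.imread("pics/side0.png")
for n,im in(("top",t),("side",s)):
    for c,st in blobs(im,(20,150,120),(35,255,255)): print(n,"yel",c,st,onz(n,c,.142))
    for c,st in blobs(im,(50,120,50),(75,255,255)): print(n,"grn",c,st,onz(n,c,.04))
print(onz("top",(441,236),.05), onz("side",(376,151),.05))
big=cv2.resize(t[140:280,380:490],None,fx=5,fy=4,interpolation=cv2.INTER_CUBIC)
big=cv2.resize(t[145:275,385:485],None,fx=4.5,fy=4.5,interpolation=cv2.INTER_CUBIC);cv2.imwrite("pics/scale.png",big)
E
```

```text
top yel [287.1 170.9] [273 157  29  29 678] [0.6081 0.1624 0.142 ]
top yel [322.5 181.6] [313 172  20  20 319] [0.5753 0.0658 0.142 ]
top yel [261.8 200.1] [252 190  20  21 317] [0.5284 0.2327 0.142 ]
top yel [299.3 225. ] [289 215  21  21 334] [0.4573 0.1318 0.142 ]
top grn [423.6 176.5] [418 171  12  12 115] [ 0.6041 -0.233   0.04  ]
side yel [613.2  87.8] [ 584    0   56  176 1845] [-0.4052 -0.7251  0.142 ]
side yel [310.  179.9] [301 171  19  19 302] [0.5712 0.0864 0.142 ]
side yel [347.3 197.5] [338 188  20  20 352] [0.4542 0.1501 0.142 ]
side yel [313.2 217.4] [303 207  21  22 388] [0.5246 0.251  0.142 ]
side yel [282.3 230.9] [267 219  31  25 647] [0.5872 0.3174 0.142 ]
side grn [468.   95.1] [433  83  80  19 468] [ 0.1066 -0.797   0.04  ]
side grn [323.6 151.8] [319 148  11   8  67] [ 0.6019 -0.2391  0.04  ]
side grn [347.8 154.2] [346 150   5   9  40] [ 0.5173 -0.2384  0.04  ]
[ 0.4261 -0.27    0.05  ] [ 0.4238 -0.2602  0.05  ]
```

View pics/scale.png

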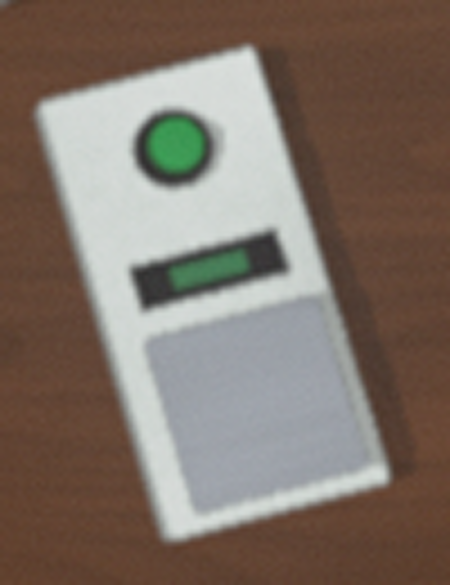

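```bash
cat >> h.py <<'E'
from scipy.spatial.transform import Rotation as Ro
def delta(target):
    o=r.get_obs();R=Ro.from_rotvec(o["orientation"]).as_matrix()
    return (R.T@(np.array(target)-o["tcp_pos"])*100).round(2)
E
python3 - <<'E'
from h import *
for a,b in [((322.5,181.6),(310,179.9)),((261.8,200.1),(313.2,217.4)),((299.3,225),(347.3,197.5)),((423.6,176.5),(323.6,151.8)),((287.1,170.9),(282.3,230.9))]:
    print(tri(ray("top",a),ray("side",b)),onz("top",a,.135))
print("plat",onz("top",(442,234.1),.05),"btn",[onz("top",(423.6,176.5),z) for z in(.03,.04,.05)],"cap",onz("top",(387,116),.21))
R=Ro.from_rotvec(r.get_obs()["orientation"]).as_matrix();print(R)
print(delta((.573,.068,.245)))
E
```

```text
[0.5774 0.0657 0.1278] [0.5768 0.0658 0.135 ]
[0.5298 0.2342 0.1285] [0.5296 0.2335 0.135 ]
[0.458  0.1323 0.129 ] [0.4581 0.1321 0.135 ]
[ 0.6017 -0.2321  0.0445] [ 0.5834 -0.2131  0.135 ]
[0.6373 0.1706 0.0151] [0.6097 0.1629 0.135 ]
plat [ 0.4315 -0.2732  0.05  ] btn [array([ 0.6062, -0.2351,  0.03  ]), array([ 0.6041, -0.233 ,  0.04  ]), array([ 0.6019, -0.2309,  0.05  ])] cap [ 0.7344 -0.1103  0.21  ]
[[ 0.9455  0.3257 -0.0006]
 [ 0.3257 -0.9455  0.0015]
 [-0.0001 -0.0016 -1.    ]]
[ 56.39 -55.21   0.03]
```

>>> move_arm(
  rows=[56.7,-54.9,0,0,56.7,-54.9,0,0,56.7,-54.9,0,0,56.7,-54.9,0,0,56.7,-54.9,0,0,56.7,-54.9,0,0,56.7,-54.9,0,0,56.7,-54.9,0,0,56.7,-54.9,0,0,56.7,-54.9,0,0],
  fingers=1,
  newtons=40,
)

```text
clock: 1.35
tcp_pos: [0.5032, -0.0792, 0.2452]
orientation: [3.098, 0.518, -0.0]
contact_force: [0.6, -1.4, -0.4]
grip_width: 0.0855
gripper_force: 0.0
```

```bash
python3 -c "
from h import *
print(delta((.577,.0655,.245)))"
```

```text
[ 11.69 -11.28   0.02]
```

>>> move_arm(
  rows=[11,-10.6,0,0,11,-10.6,0,0,11,-10.6,0,0,11,-10.6,0,0,11,-10.6,0,0],
)

```text
clock: 1.98
tcp_pos: [0.5717, 0.0538, 0.2448]
orientation: [3.098, 0.517, -0.002]
contact_force: [-0.2, -0.1, -0.6]
grip_width: 0.0856
gripper_force: 0.0
```

```bash
python3 - <<'E'
from h import *
print(delta((.577,.0655,.126)))
im=r.grab_frame("wrist");cv2.imwrite("pics/w1.png",im)
for c,s in blobs(im,(20,150,120),(35,255,255)): print(c,s,onz("wrist",c,.142))
print(r.get_obs()["contact_force"])
E
```

```text
[ 0.89 -0.94 11.88]
[ 0.5358 -0.9313  0.4093]
```

View pics/w1.png

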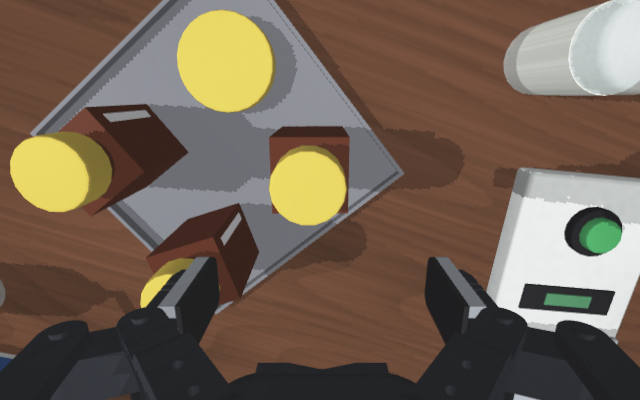

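```bash
python3 - <<'E'
from h import *
print([onz("wrist",c,.142) for c in [(308,186),(60,173)]],onz("wrist",(225,60),.026), onz("wrist",(602,237),.0445))
E
```

```text
[array([0.58  , 0.0658, 0.142 ]), array([0.5345, 0.2267, 0.142 ])] [0.6396 0.1707 0.026 ] [ 0.6007 -0.2368  0.0445]
```

>>> move_arm(
  rows=[1,-0.9,3,0,1,-0.9,7,0,1,-0.9,10,0,1,-0.9,11.9,0,1,-0.9,11.9,0,1,-0.9,11.9,0],
)

```text
clock: 2.78
tcp_pos: [0.5796, 0.0667, 0.1275]
orientation: [3.098, 0.518, 0.003]
contact_force: [-0.0, 0.1, 0.5]
grip_width: 0.0854
gripper_force: 0.0
```

>>> move_arm(
  rows=[0,0,0,0,0,0,0,0,0,0,0,0,0,0,0,0,0,0,0,0,0,0,0,0],
  fingers=0.2,
)

```text
clock: 3.52
tcp_pos: [0.5795, 0.0668, 0.1274]
orientation: [3.098, 0.518, 0.003]
contact_force: [-1.0, -1.4, 6.8]
grip_width: 0.053
gripper_force: 41.9
```

>>> move_arm(
  rows=[0,0,-1,0,0,0,-2,0,0,0,-3,0,0,0,-4,0,0,0,-4,0,0,0,-4,0,0,0,-4,0,0,0,-4,0],
)

```text
clock: 4.53
tcp_pos: [0.5786, 0.0669, 0.1659]
orientation: [-3.098, -0.519, 0.001]
contact_force: [0.4, -0.0, -5.3]
grip_width: 0.0527
gripper_force: 43.5
```

```bash
python3 - <<'E'
from h import *
for i in range(4):
    r.grab_frame("wrist");print(r.get_obs()["contact_force"],r.get_obs()["moment"])
print(r.get_obs()["tcp_pos"])
cv2.imwrite("pics/s1.png",r.grab_frame("side")[130:300,200:460].repeat(3,0).repeat(3,1))
E
```

```text
[-0.6004 -1.1257 -5.8778] [-0.0136 -0.0407 -0.0405]
[-0.2805  0.0603 -5.5602] [-0.0118 -0.0323  0.0585]
[ 0.2031 -0.0917 -5.6157] [ 0.0203 -0.0567 -0.069 ]
[ 0.5179  0.8499 -6.2038] [0.0082 0.0967 0.0295]
[0.5787 0.0669 0.1662]
```

View pics/s1.png

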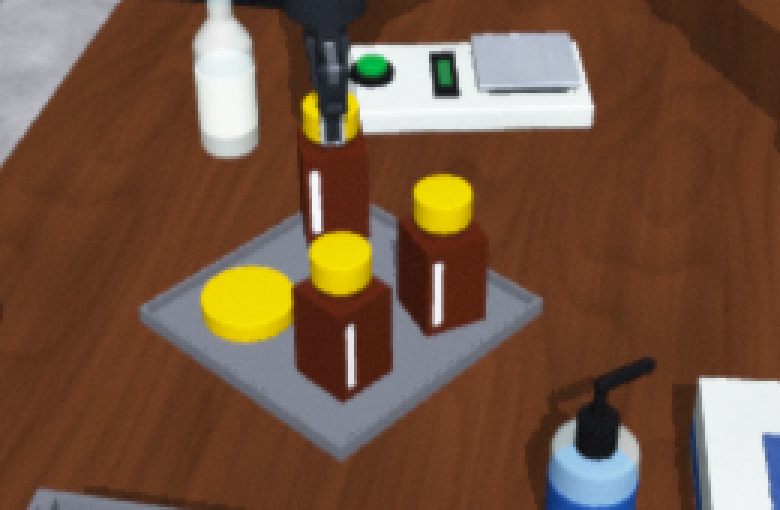

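>>> move_arm(
  rows=[0,0,-2,0,0,0,-5,0,-1,1.1,-5,0,-3,3.3,-5,0,-6,6.6,-5,0,-9,9.9,-5,0,-12,13.2,-5,0,-15,16.5,-5,0,-18,19.8,-5,0,-21,23,-5,0],
)

```text
clock: 6.02
tcp_pos: [0.4528, -0.2209, 0.215]
orientation: [-3.098, -0.517, 0.003]
contact_force: [0.5, -0.3, -5.5]
grip_width: 0.053
gripper_force: 43.9
```

>>> move_arm(
  rows=[-2,2.2,0,0,-3,3.3,0,0,-3.8,4.2,0,0,-4,4.4,0,0,-4,4.4,0,0,-4,4.4,0,0,-4,4.4,0,0],
)

```text
clock: 6.9
tcp_pos: [0.432, -0.2729, 0.2163]
orientation: [-3.098, -0.521, -0.0]
contact_force: [-0.5, -0.8, -5.7]
grip_width: 0.0523
gripper_force: 43.9
```

```bash
python3 - <<'E'
from h import *
print(delta((.4315,-.2732,.178)),r.get_obs()["contact_force"])
im=r.grab_frame("side");cv2.imwrite("pics/s2.png",im[80:220,230:470].repeat(3,0).repeat(3,1))
E
```

```text
[-0.06  0.01  3.83] [-0.4905 -0.7949 -5.6592]
```

View pics/s2.png

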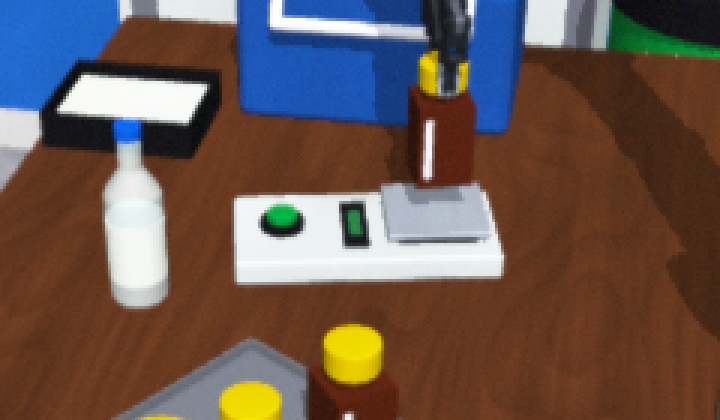

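>>> move_arm(
  rows=[0,0,1.5,0,0,0,3,0,0,0,3.6,0,0,0,4,0,0,0,4.3,0,0,0,4.6,0,0,0,4.8,0,0,0,4.9,0,0,0,5,0,0,0,5,0],
)

```text
clock: 8.2
tcp_pos: [0.4318, -0.2737, 0.1664]
orientation: [3.098, 0.519, 0.0]
contact_force: [-0.4, 0.1, -2.6]
grip_width: 0.0528
gripper_force: 44.3
```

```bash
python3 - <<'E'
from h import *
r.grab_frame("wrist");print(delta((.4315,-.2732,.166)),r.get_obs()["contact_force"])
E
```

```text
[-0.01 -0.06  0.04] [-1.1618  0.6586 -1.5242]
```

>>> move_arm(
  rows=[0,0,0.1,0,0,0,0.1,0,0,0,0.1,0,0,0,0.1,0,0,0,0.1,0,0,0,0.1,0,0,0,0.1,0],
  fingers=1,
)

```text
clock: 9.12
tcp_pos: [0.4317, -0.2736, 0.1653]
orientation: [3.098, 0.519, -0.0]
contact_force: [0.0, -0.8, 0.2]
grip_width: 0.0853
gripper_force: 0.0
```

>>> move_arm(
  rows=[0,0,-1,0,0,0,-3,0,0,0,-6,0,0,0,-9,0,0,0,-9,0,0,0,-9,0],
)

```text
clock: 9.88
tcp_pos: [0.4314, -0.2735, 0.2552]
orientation: [-3.098, -0.519, 0.0]
contact_force: [-0.5, -0.1, -0.6]
grip_width: 0.0853
gripper_force: 0.0
```

```bash
python3 - <<'E'
from h import *
print(delta((.6015,-.2335,.25)))
a=r.grab_frame("side")[80:220,250:450];b=r.grab_frame("top")[140:280,320:520]
cv2.imwrite("pics/s3.png",cv2.resize(np.hstack([a,b]),None,fx=2,fy=2))
E
```

```text
[17.38  1.76  0.52]
```

View pics/s3.png

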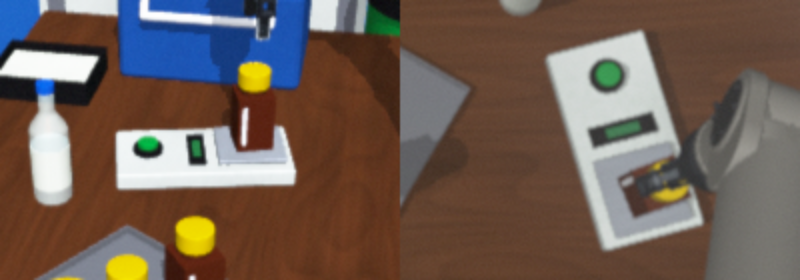

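>>> move_arm(
  rows=[2,0.2,0,0,6,0.6,0,0,10,1,0,0,14,1.4,0,0,17.4,1.8,0,0,17.4,1.8,0,0,17.4,1.8,0,0,17.4,1.8,0,0],
  fingers=0,
)

```text
clock: 10.98
tcp_pos: [0.6012, -0.2345, 0.2551]
orientation: [3.099, 0.517, -0.001]
contact_force: [0.3, 0.2, -0.5]
grip_width: -0.0003
gripper_force: 0.0
```

>>> move_arm(
  rows=[0,0,4,0,0,0,9,0,0,0,14,0,0,0,17,0,0,0,18,0,0,0,18,0,0,0,18,0],
)

```text
clock: 11.85
tcp_pos: [0.6031, -0.2344, 0.0771]
orientation: [3.097, 0.518, 0.004]
contact_force: [-0.1, 0.4, -0.1]
grip_width: -0.0001
gripper_force: 0.0
```

```bash
python3 - <<'E'
from h import *
o=r.get_obs();print(o["contact_force"],delta((.6015,-.2335,.0585)))
a=r.grab_frame("side")[80:220,250:450]
b=r.grab_frame("wrist");cv2.imwrite("pics/s4.png",np.hstack([cv2.resize(a,(400,280)),cv2.resize(b,(400,280))]))
E
```

```text
[-0.1424  0.4064 -0.0702] [-0.13 -0.14  1.86]
```

View pics/s4.png

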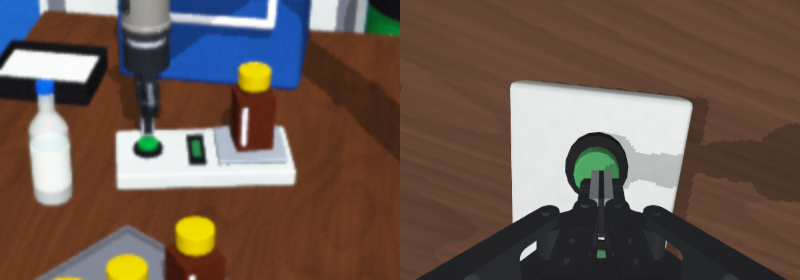

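>>> move_arm(
  rows=[-0.1,-0.1,1,0,-0.1,-0.1,1.6,0,-0.1,-0.1,2,0,-0.1,-0.1,2.3,0,-0.1,-0.1,2.3,0,-0.1,-0.1,2.3,0],
)

```text
clock: 12.7
tcp_pos: [0.6015, -0.2336, 0.0592]
orientation: [3.097, 0.518, 0.001]
contact_force: [-18.8, 5.5, 54.9]
grip_width: 0.0003
gripper_force: 27.5
```

```bash
python3 - <<'E'
from h import *
a=r.grab_frame("side");b=r.grab_frame("wrist")
for n,im in(("side",a),("wrist",b)):
    for c,s in blobs(im,(50,120,50),(75,255,255),15): print(n,c,s)
cv2.imwrite("pics/s5.png",np.hstack([cv2.resize(a[120:190,295:365],(400,400),interpolation=cv2.INTER_CUBIC),cv2.resize(b[120:400,180:460],(400,400))]))
E
```

```text
side [453.5  93.9] [433  82  56  19 327]
side [323.3 153.1] [318 150  12   6  44]
side [347.8 154.2] [346 150   5   9  40]
wrist [311.6 240.2] [ 277  220   78   57 1935]
```

View pics/s5.png

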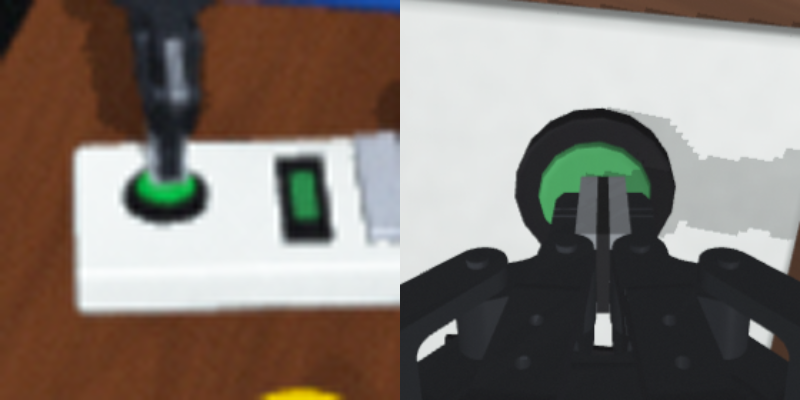

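>>> move_arm(
  rows=[0,0,-0.5,0,0,0,-0.5,0,0,0,-0.5,0],
)

```text
clock: 13.18
tcp_pos: [0.6014, -0.2335, 0.0598]
orientation: [3.097, 0.518, 0.002]
contact_force: [-5.7, 1.3, 22.3]
grip_width: 0.0001
gripper_force: 10.8
```

>>> move_arm(
  rows=[0,0,-0.3,0,0,0,-0.3,0,0,0,-0.3,0],
)

```text
clock: 13.55
tcp_pos: [0.6013, -0.2334, 0.0605]
orientation: [3.098, 0.519, 0.001]
contact_force: [0.4, 0.2, 3.6]
grip_width: -0.0001
gripper_force: 2.3
```

>>> move_arm(
  rows=[0,0,-0.3,0,0,0,-0.3,0,0,0,-0.3,0],
)

```text
clock: 13.92
tcp_pos: [0.601, -0.2333, 0.0633]
orientation: [3.098, 0.519, 0.001]
contact_force: [1.6, -1.4, 3.7]
grip_width: -0.0002
gripper_force: 1.5
```

>>> move_arm(
  rows=[0,0,-2,0,0,0,-6,0,0,0,-11,0,0,0,-16,0,0,0,-18,0,0,0,-18,0,0,0,-18,0],
)

```text
clock: 14.8
tcp_pos: [0.5997, -0.233, 0.2421]
orientation: [-3.097, -0.519, 0.004]
contact_force: [-0.1, -0.2, -0.4]
grip_width: -0.0002
gripper_force: 0.0
```

```bash
python3 - <<'E'
from h import *
a=r.grab_frame("side");b=r.grab_frame("top")
for c,s in blobs(a,(50,120,50),(75,255,255),15): print(c,s)
for c,s in blobs(a,(20,150,120),(35,255,255)): print("y",c,s)
cv2.imwrite("pics/s6.png",cv2.resize(np.hstack([a[80:300,230:430],b[100:320,300:500]]),None,fx=2,fy=2))
E
```

```text
[458.7  94.5] [433  83  67  18 374]
[323.5 151.9] [318 149  12   7  66]
[347.8 154.1] [345 150   6   9  41]
y [612.9  87.8] [ 583    0   57  176 1936]
y [376.7 118.4] [369 111  16  16 211]
y [347.3 197.5] [337 188  21  20 355]
y [313.1 217.5] [303 207  21  22 383]
y [282.3 230.9] [267 219  31  25 648]
```

View pics/s6.png

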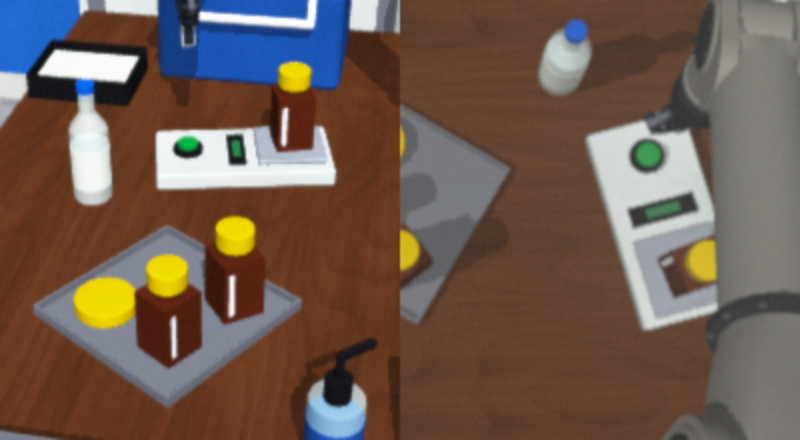

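```bash
python3 - <<'E'
from h import *
p=onz("side",(376.7,118.4),.042+.128);print(p)
if np.hypot(*(p[:2]-[.4315,-.2732]))<.014: print(r.hand_in())
E
```

```text
[ 0.4277 -0.2659  0.17  ]
the job is handed in; nothing more can be done
None
```

I put the full canister (about 0.54 kg by wrist force, the first one I lifted) upright on the middle of the scale platform, pressed the green button to its stop, left the other two canisters untouched in the tray, and handed in at about 15 s; the hand-in returned no verdict.

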